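# Fetch the right squeegee from the flap dispenser and set it in the screen's ink well

### The job

Get this screen ready to print: first clear the ink knife off the mesh and lay it in the tool tray. Then lift the dispenser's self-closing flap, hold it open and take out the squeegee that is wide enough to cover the whole width of the stencil's picture, and leave it standing blade down on the mesh in the ink well, between the picture and the frame bar at the robot's end, running straight across the screen with its handle leaning back on that bar and the flap shut again. Be gentle with the mesh, and leave the other squeegee and everything else where they are.

Things in the scene. Friction and masses are not known exactly. Their poses are not given: they have to be found in the camera images.
- dispenser: Grey sheet-metal squeegee dispenser, fixed: box 172 (x) x 232 (y) x 127 high, walls 3, with a ridge wall 6 thick along x in the middle, so two bays. Origin: centre of underside. Each bay has a timber rack 37 high with a slot 13 wide along x at y = -63 / +63; a squeegee hangs in it along x, centred within 5 mm, shoulders on the rack, blade edge at z = 4, handle top at z = 119.
- flap_right (a joint): Angle of the flap over the dispenser's right-hand (-y) bay, rad: 0 shut (level), grows as its outer side rises, stop at 2.3. Clear slick plastic 3 thick, 172 long, hinged on the middle ridge, 113 from hinge to bend, then a finger lip 28 wide bent up by 50 degrees. Spring and weight always shut it: 1 to 2 N at the lip lifts or holds it; let go, it shuts in under a second.
- flap_right_hinge (a point): Middle of this flap's hinge line: dispenser x = 0, y = -3, z = 127; the line runs along dispenser x. Axes as the dispenser's.
- flap_right_lip (a point): Middle of the free upper edge of this flap's finger lip; moves with it. Shut: dispenser x = 0, y = -134, z = 148. The lip slopes out and up from the bend (y = -116, z = 127, over the outer wall), 18 out and 21 up, with nothing under it: fingertips tilted towards the ridge go under it and lift.
- flap_left (a joint): Angle of the flap over the dispenser's left-hand (+y) bay, rad: 0 shut (level), grows as its outer side rises, stop at 2.3. Clear slick plastic 3 thick, 172 long, hinged on the middle ridge, 113 from hinge to bend, then a finger lip 28 wide bent up by 50 degrees. Spring and weight always shut it: 1 to 2 N at the lip lifts or holds it; let go, it shuts in under a second.
- flap_left_hinge (a point): Middle of this flap's hinge line: dispenser x = 0, y = +3, z = 127; the line runs along dispenser x. Axes as the dispenser's.
- flap_left_lip (a point): Middle of the free upper edge of this flap's finger lip; moves with it. Shut: dispenser x = 0, y = +134, z = 148. The lip slopes out and up from the bend (y = +116, z = 127, over the outer wall), 18 out and 21 up, with nothing under it: fingertips tilted towards the ridge go under it and lift.
- squeegee_short: Squeegee 110 long: pale timber handle 26 thick, 82 high, above a black rubber blade 9 thick that stands out 33; 115 high in all. Origin: middle of the blade's working edge; x along its length, y through its thickness, z up from blade to handle. About 0.2 kg.
- squeegee_mid: Like squeegee_short but 150 long; same section, origin and axes. About 0.2 kg.
- screen: Printing screen, fixed; aluminium bars 30 wide, tops at z = 60. Origin at table level in the ink well; x from the robot's end to the far end (two black hinge clamps), y across. Inside of frame: x -30 (face of robot's-end bar) to +190, y -87 to +87. Picture: pale patterned rectangle, x +40 to +175, y -65 to +65 (130 wide). Ink well: the strip between picture and robot's-end bar.
- mesh: The screen's taut mesh, rigid here, filling the inside of the frame; its top face is at screen z = 17. Its origin and axes are the screen's.
- well (a point): Point on the mesh in the middle of the ink well, screen x = 0, y = 0, z = 17; axes as the screen's. The inner face of the robot's-end bar is 30 mm from it towards -x.
- ink_knife: Ink knife lying flat on the mesh, 170 long: dark timber handle 85 x 22 wide x 18 high on the -x side of the origin, then a brass ferrule, and a steel blade 26 wide and 3 thick out to x = +85. Origin: underside, where handle meets ferrule; x towards the blade, z up. About 0.11 kg, balances near the origin.
- ink_knife_grip (a point): Point in the handle to hold the knife by: 40 mm from the origin towards the handle's end, 9 above its underside. Axes as the knife's.
- tool_tray: Open grey tool tray, fixed, 240 (x) x 120 (y) x 30 high, walls and floor 4 thick. Origin: centre of its underside; x along its length. A brush lies in it along x, at about y = -38; the rest is free for the knife.
- brush: Flat brush with pale handle, 175 x 30 x 14, lying in the tray; stays there. Origin: underside, near its middle; x along it.
- ink_jar_a: Ink jar, 68 across, 75 high, standing. Origin: centre of its underside. Leave alone.
- ink_jar_b: Ink jar, 64 across, 70 high, standing. Origin: centre of its underside. Leave alone.
- tape_roll: Roll of tape lying flat, 100 across, 36 high. Origin: centre of its underside. Leave alone.
- squeegee_mid_top (a point): Middle of the top of squeegee_mid's handle, 115 along z from its origin.

How it is judged:
On the way, in this order (a step that is already met when the one before it is completed fails the run):
1. the ink knife lies in the tool tray, let go (x of ink_knife in the frame of tool_tray between -0.115 and 0.115 m and y of ink_knife in the frame of tool_tray between -0.066 and 0.066 m and height (world z) of ink_knife below 0.03 m and contact force between the fingers and ink_knife below 0.1 N), for 0.2 s.
2. a flap is held open while the 150 mm squeegee is gripped behind it (value of joint any of flap_right, flap_left above 0.5 rad and contact force between the fingers and squeegee_mid above 2 N and z of squeegee_mid in the frame of dispenser below 0.09 m), for 0.1 s.
3. the 150 mm squeegee is out of the dispenser and the flaps have shut (horizontal distance between squeegee_mid and dispenser above 0.16 m and value of joint each of flap_right, flap_left below 0.1 rad), for 0.1 s.
At the end, for the whole second after the job is handed in: Mid squeegee at rest, blade edge on the mesh in the ink well (5 mm or more off the near bar, not over the picture, centred to 20 mm, straight to 0.15 rad), leaning back over the near bar by 0.06 to 0.8 rad; flaps shut; ink knife in the tool tray; all let go (x of squeegee_mid in the frame of well between -0.025 and 0.035 m and y of squeegee_mid in the frame of well between -0.02 and 0.02 m and z of squeegee_mid in the frame of well between -0.004 and 0.008 m and angle between the x axis of squeegee_mid and the y axis of screen, either way round below 0.15 rad and angle between squeegee_mid's own z axis and vertical between 0.06 and 0.8 rad and linear speed of each of squeegee_mid, ink_knife below 0.02 m/s and x of ink_knife in the frame of tool_tray between -0.115 and 0.115 m and y of ink_knife in the frame of tool_tray between -0.066 and 0.066 m and height (world z) of ink_knife below 0.03 m and x of squeegee_mid_top in the frame of well below -0.02 m and value of joint each of flap_right, flap_left below 0.1 rad); the robot touches nothing.
It fails at once if the mesh is pressed or struck with more than 60 N (contact force between anything else and mesh above 60 N).
It fails at once if the other squeegee is taken or moved by more than 25 mm (distance of squeegee_short from where it was at the start of the episode above 0.025 m).
It fails at once if a bystander is knocked over or moved by more than 40 mm (distance of any of ink_jar_a, ink_jar_b, tape_roll, brush from where it was at the start of the episode above 0.04 m or angle between any of ink_jar_a, ink_jar_b's own z axis and vertical above 0.5 rad).
It also fails if it takes over 62 s, if anything falls off the work surface, if the arm or the gripper's body presses on something with over 40 N, if the wrist force passes 120 N, or if a joint passes its speed limit or range.

### The arm

A 6-joint arm with a two-finger parallel gripper is mounted at the origin on the work surface. World frame = base frame: x ahead of the robot, y to its left, z up, the work surface at z = 0. Lengths are in m, angles in rad, forces in N, time in s.
With the tool pointing down it reaches from about 0.275 to 0.875 m from the base axis. Payload 12.5 kg.
Tool frame: the origin (TCP) lies midway between the tips of the shut fingers; the grasp point (between the pads) lies 19 mm behind it; x points along the fingers, y is the direction in which the jaws open and shut, and the axes are right-handed (so a half turn about x gives the same grasp; the last joint's range is limited). The gripper opens to 85 mm and grips with 20 to 120 N. Pads are 22 mm wide; open, the fingers measure 114 mm over their backs; the gripper's body (76 mm by 85 mm) begins 54 mm behind the grasp point. The pads swing forward as they close: fully open they stand 13 mm farther back than shut.
Start: joints at [-1.323, 0.351, 1.652, -0, 1.139, -0.085], TCP at [0.18, -0.52, 0.231] pointing down, gripper open.
Joint ranges: [-2.75, 2.75], [-0.79, 2.1], [0.01, 2.65], [-1.57, 4.71], [0.07, 3.14], [-2.87, 2.87]. Speed limits (rad/s): [2.22, 2.22, 2.79, 3.14, 3.14, 3.14].

### API

Orientations are given as a unit quaternion [w, x, y, z].
In Python, from bench import goto, move_linear, move_j, command_gripper, hold, ik, grab_frame, MotionError, job_done, read_clock, read_q, read_qd, read_tau, read_position, read_orientation, read_wrist_force, read_wrist_torque, read_opening gives the robot as it stands. Calls block until the motion is done:
- goto(position, orientation): joint-space move of the TCP to a pose.
- move_linear(position, ori=None, vel=0.15, guard=None): straight line of the TCP; ori=None keeps the orientation; vel is the mean speed in m/s. With guard (N) it stops when the force on the tool has changed by that much, and returns True; else False.
- move_j(angles): joint-space move.
- command_gripper(opening): opening from 0.0 (shut) to 1.0 (fully open); the grip force is fixed at half the most; returns when the fingers have stopped.
- hold(seconds).
- ik(position, orientation): joint angles nearest the present ones, or None.
- grab_frame(name): name is "scene" or "top"; returns a dict with "frame" (400x640x3 uint8, blue, green, red), "K" (3x3 intrinsics, pixels), "dist" ([k1, k2, p1, p2, k3] as OpenCV has them; the pictures are not rectified), "cam_to_world" (4x4, takes a point from camera to world coordinates). Camera axes: x right, y down, z forward; pixel columns grow to the right and rows downward; lengths in m; the calibration is good to about 2 mm. A picture is of the moment at which its call begins. There is no depth.
A pose or a line that the arm cannot do raises MotionError and nothing moves.
- job_done(): hands the job in, once; it reports no verdict.
Readings, each from a call of its own:
- read_clock(): time.
- read_q(): joint angles.
- read_qd(): joint speeds.
- read_tau(): joint torques, N m.
- read_position(): TCP position.
- read_orientation(): TCP orientation.
- read_wrist_force(): force on the tool from outside, world axes, zero at the start.
- read_wrist_torque(): the same for the moment, N m.
- read_opening(): opening from 0.0 (shut) to 1.0 (fully open).
Only numpy, scipy, OpenCV 4.12 (cv2) and the standard library are available. Lean on these libraries where they do the work, as an engineer would, in place of code of your own. Each camera call takes 0.05 s, during which the arm holds its last target.

## Working session

There is one attempt and no reset: what is moved stays moved. The work goes in short steps, each a Python script; the robot and the scene stay as the last script left them, time stands still between calls to the robot, and variables do not carry over. Pictures are saved under pics/ and viewed, and the job is handed in when it is done.

```bash
ls; mkdir -p pics; python3 - <<'E'
from bench import *
import cv2,numpy as np
for n in("scene","top"):
    f=grab_frame(n);cv2.imwrite(f"pics/{n}0.png",f["frame"]);print(n,np.round(f["K"],1).tolist(),f["dist"],np.round(f["cam_to_world"],4).tolist())
print(read_clock(),read_position(),read_orientation(),read_opening())
E
```

```text
pics
scene [[378.8, 0.0, 315.3], [0.0, 378.8, 194.0], [0.0, 0.0, 1.0]] [-0.08898649  0.          0.          0.          0.        ] [[-0.1551, 0.603, -0.7825, 1.4783], [0.9878, 0.1038, -0.1159, 0.1183], [0.0113, -0.791, -0.6117, 0.8198], [0.0, 0.0, 0.0, 1.0]]
top [[368.9, 0.0, 318.0], [0.0, 368.9, 194.4], [0.0, 0.0, 1.0]] [-0.05532605  0.          0.          0.          0.        ] [[0.055, -0.9714, 0.231, 0.3738], [-0.9985, -0.0539, 0.0112, -0.0379], [0.0016, -0.2312, -0.9729, 1.0916], [0.0, 0.0, 0.0, 1.0]]
0.1 [ 0.17963077 -0.51952384  0.23081368] [-0.11675666 -0.69730455 -0.11749138  0.69737366] 0.9982482898671953
```

View pics/scene0.png

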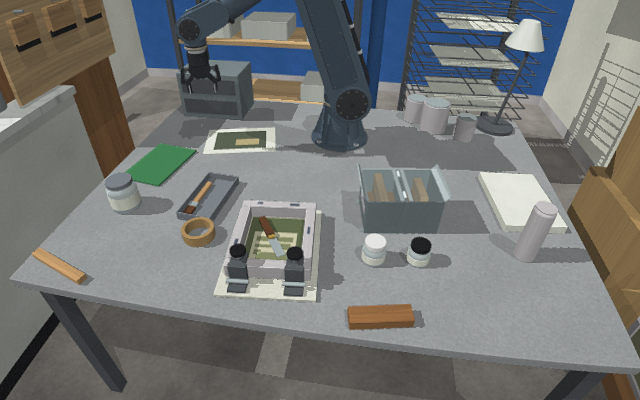

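View pics/top0.png

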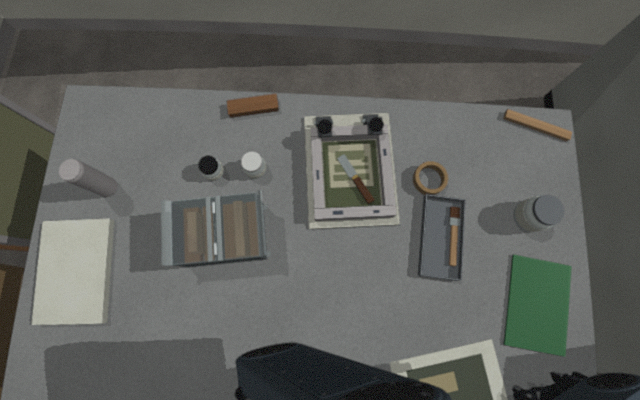

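```bash
cat > h.py <<'E'
import cv2,numpy as np
from bench import *
from scipy.spatial.transform import Rotation as R
def ray(f,uv):
    uv=np.asarray(uv,float).reshape(-1,1,2)
    n=cv2.undistortPoints(uv,np.array(f["K"]),np.array(f["dist"])).reshape(-1,2)
    T=np.array(f["cam_to_world"]); d=np.c_[n,np.ones(len(n))]@T[:3,:3].T
    return T[:3,3],d
def onz(f,uv,z):
    o,d=ray(f,uv); z=np.broadcast_to(z,(len(d),)); return o+d*((z-o[2])/d[:,2])[:,None]
def proj(f,P):
    T=np.linalg.inv(np.array(f["cam_to_world"])); P=np.asarray(P,float).reshape(-1,3)
    r,_=cv2.Rodrigues(T[:3,:3]); p,_=cv2.projectPoints(P,r,T[:3,3],np.array(f["K"]),np.array(f["dist"]));return p.reshape(-1,2)
def crop(f,box,s,name):
    x0,y0,x1,y1=box; c=cv2.resize(f["frame"][y0:y1,x0:x1],None,fx=s,fy=s,interpolation=cv2.INTER_CUBIC); c=cv2.convertScaleAbs(c,alpha=1.4,beta=10)
    for x in range((x0+9)//10*10,x1,10): cv2.putText(c,str(x),(int((x-x0)*s),8),0,.3,(0,255,255));cv2.line(c,(int((x-x0+.5)*s),10),(int((x-x0+.5)*s),14),(0,255,255))
    for y in range((y0+9)//10*10,y1,10): cv2.putText(c,str(y),(0,int((y-y0+.5)*s)+3),0,.3,(0,255,255))
    cv2.imwrite(name,c)
E
python3 - <<'E'
from h import *
f=grab_frame("top");g=grab_frame("scene")
import pickle;pickle.dump((f,g),open("f0.pkl","wb"))
crop(f,(155,180,275,275),6.5,"pics/t_disp.png")
crop(f,(295,100,475,290),3.1,"pics/t_scr.png")
crop(g,(345,150,455,240),7,"pics/s_disp.png")
crop(g,(170,160,330,300),4.2,"pics/s_scr.png")
E
```

```text
(no output)
```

View pics/t_disp.png

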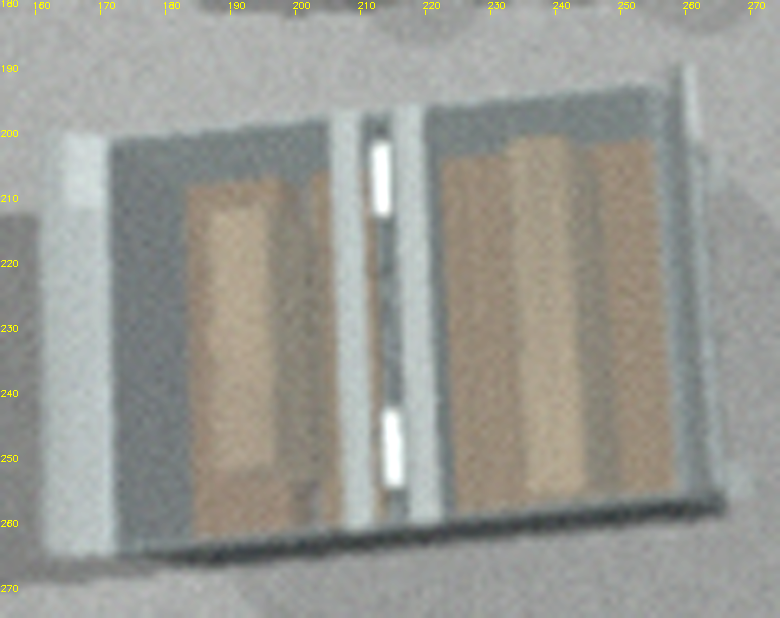

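View pics/t_scr.png

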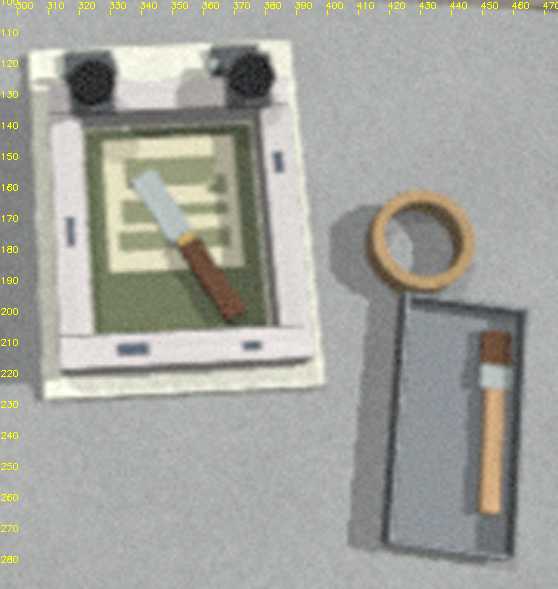

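View pics/s_disp.png

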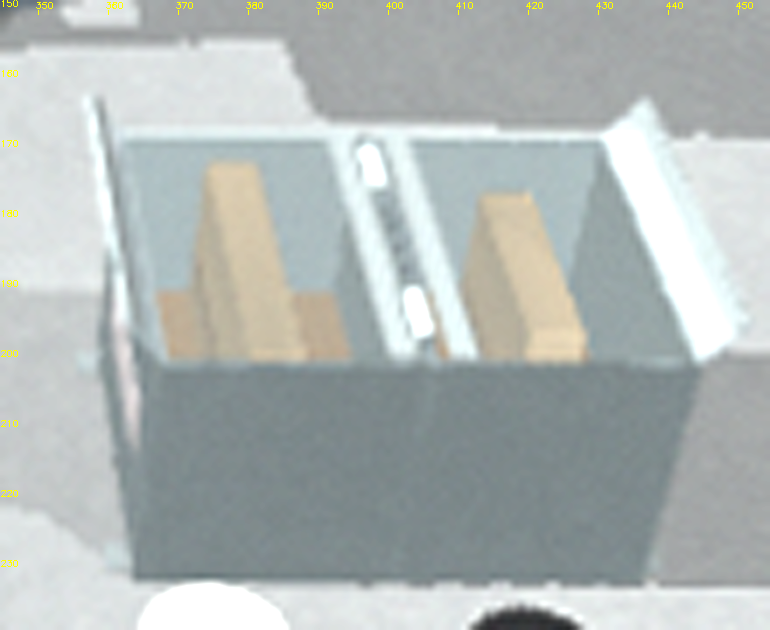

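View pics/s_scr.png

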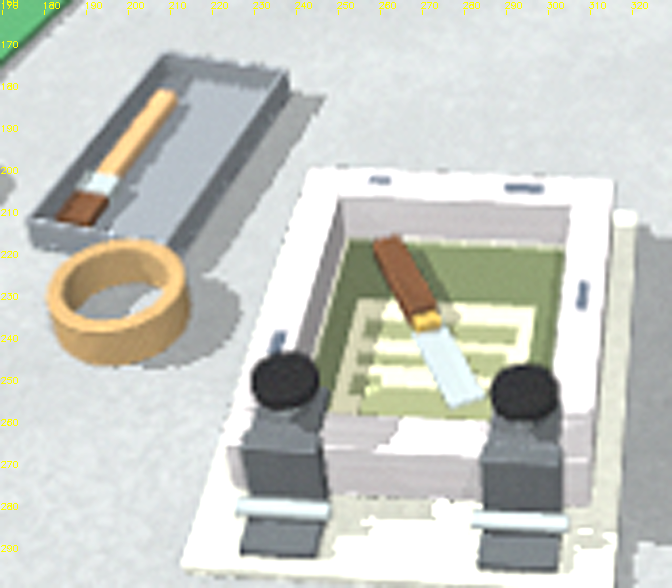

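```bash
python3 - <<'E'
from h import *
import pickle
f,g=pickle.load(open("f0.pkl","rb"))
np.set_printoptions(precision=4,suppress=True)
print("disp rim top img TL,TR,BL,BR z.127\n",onz(f,[(171,200.5),(259,192.5),(171.5,264),(264,257)],.127))
print("disp scene: top near L,R z.127; base L,R z0; far top L,R\n",onz(g,[(366.5,201),(443.5,201),(363,168.5),(431,169.5)],.127),'\n',onz(g,[(362.7,232),(436,232)],0))
print("ridge strips top ends, z.13\n",onz(f,[(212,197.5),(216,261)],.13))
print("sq mid handle top corners, z=.119 top\n",onz(f,[(232.5,201),(241.5,200),(235.5,255.5),(244.5,255)],.119))
print("sq mid scene\n",onz(g,[(374,172.5),(381,172.5)],.119))
print("sq short top\n",onz(f,[(187,211),(195.5,211),(188.5,251.5),(197.5,251.5)],.119))
hsv=cv2.cvtColor(f["frame"],cv2.COLOR_BGR2HSV)
def brown(fr,box):
    b=fr["frame"].astype(int); m=((b[...,2]-b[...,0]>25)&(b[...,2]-b[...,1]>15)).astype(np.uint8)
    mm=np.zeros_like(m);x0,y0,x1,y1=box;mm[y0:y1,x0:x1]=m[y0:y1,x0:x1]
    n,l,s,c=cv2.connectedComponentsWithStats(mm); i=1+np.argmax(s[1:,4]); pts=np.argwhere(l==i)[:,::-1].astype(np.float32)
    return cv2.minAreaRect(pts),s[i]
for fr,box in((f,(330,160,385,210)),(g,(255,210,290,245))):
    r,s=brown(fr,box);print(r,s); print(onz(fr,cv2.boxPoints(r),.035), onz(fr,[r[0]],.035))
print("knife blade tip top",onz(f,[(334,158),(341,153.5)],.02), onz(g,[(279,255.5),(284.5,254.5)],.02))
print("screen inner top z.06",onz(f,[(309.5,139),(376,134.5),(313,208.5),(381,207)],.06))
print("picture corners z.017",onz(f,[(325,144),(363,143),(327.5,187.5),(371,186)],.017))
print("screen outer z.06 BL BR",onz(f,[(311.5,219),(393,215.5)],.06))
print("tray corners z.03 TL TR BL BR",onz(f,[(424.5,193.5),(464,199),(417.5,277),(460,281)],.03))
print("brush",onz(f,[(454,207),(451,265)],.014))
print("tray scene",onz(g,[(208.5,173),(238.5,177.5),(176.5,212),(210,219)],.03))
E
```

```text
disp rim top img TL,TR,BL,BR z.127
 [[0.564  0.3686 0.127 ]
 [0.5993 0.1323 0.127 ]
 [0.3962 0.3431 0.127 ]
 [0.4287 0.1038 0.127 ]]
disp scene: top near L,R z.127; base L,R z0; far top L,R
 [[0.5998 0.1402 0.127 ]
 [0.5611 0.3674 0.127 ]
 [0.43   0.1204 0.127 ]
 [0.3959 0.3445 0.127 ]] 
 [[0.5973 0.1402 0.    ]
 [0.5596 0.3716 0.    ]]
ridge strips top ends, z.13
 [[0.5778 0.257  0.13  ]
 [0.411  0.2266 0.13  ]]
sq mid handle top corners, z=.119 top
 [[0.5736 0.2034 0.119 ]
 [0.5777 0.1792 0.119 ]
 [0.4286 0.18   0.119 ]
 [0.4313 0.1565 0.119 ]]
sq mid scene
 [[0.4352 0.1576 0.119 ]
 [0.4312 0.1804 0.119 ]]
sq short top
 [[0.5392 0.3239 0.119 ]
 [0.5405 0.3007 0.119 ]
 [0.4315 0.3054 0.119 ]
 [0.433  0.2815 0.119 ]]
((362.4999694824219, 188.50003051757812), (30.23116111755371, 6.379053115844727), 56.30992889404297) [352 175  22  27 186]
[[ 0.6813 -0.1223  0.035 ]
 [ 0.6931 -0.1378  0.035 ]
 [ 0.6189 -0.1894  0.035 ]
 [ 0.6074 -0.1741  0.035 ]] [[ 0.6499 -0.1561  0.035 ]]
((266.5, 227.00001525878906), (24.59674835205078, 8.049844741821289), 63.43495178222656) [259 216  16  23 183]
[[
[... 225 characters left out ...]
09  0.02  ]
 [ 0.75   -0.0763  0.02  ]]
screen inner top z.06 [[ 0.787   0.0088  0.06  ]
 [ 0.8128 -0.1895  0.06  ]
 [ 0.5767 -0.014   0.06  ]
 [ 0.5918 -0.2077  0.06  ]]
picture corners z.017 [[ 0.7904 -0.0382  0.017 ]
 [ 0.8004 -0.1558  0.017 ]
 [ 0.6518 -0.0528  0.017 ]
 [ 0.6638 -0.1835  0.017 ]]
screen outer z.06 BL BR [[ 0.5463 -0.0115  0.06  ]
 [ 0.569  -0.2423  0.06  ]]
tray corners z.03 TL TR BL BR [[ 0.6462 -0.3418  0.03  ]
 [ 0.6359 -0.4604  0.03  ]
 [ 0.4017 -0.3198  0.03  ]
 [ 0.3962 -0.4413  0.03  ]]
brush [[ 0.6134 -0.4353  0.014 ]
 [ 0.4409 -0.422   0.014 ]]
tray scene [[ 0.4099 -0.4384  0.03  ]
 [ 0.4188 -0.3199  0.03  ]
 [ 0.6379 -0.4583  0.03  ]
 [ 0.6513 -0.338   0.03  ]]
```

```bash
cat >> h.py <<'E'
def quat(a,j):
    a=np.array(a,float);a/=np.linalg.norm(a);j=np.array(j,float);j-=a*(a@j);j/=np.linalg.norm(j)
    q=R.from_matrix(np.c_[a,j,np.cross(a,j)]).as_quat();return np.r_[q[3],q[:3]]
def down(yaw): # jaws along world dir yaw
    return quat([0,0,-1],[np.cos(yaw),np.sin(yaw),0])
E
python3 - <<'E'
from h import *
np.set_printoptions(precision=3,suppress=True)
k=.63;g=np.array([.6565,-.151])
for s in(1,-1):
    for p,y in(((*g,.1),k),((*g,.02),k),((.50,-.37,.1),-.085),((.5,-.37,.007),-.085)): print(s,ik(p,down(y+s*np.pi/2)))
# dispenser frame
D=np.array([.4965,.240]);yw=.165
ex=np.array([np.cos(yw),np.sin(yw),0]);ey=np.array([-np.sin(yw),np.cos(yw),0]);ez=np.array([0,0,1])
for s in (1,-1):
  for t,y,z in((55,-150,110),(55,-140,150),(40,-110,200),(20,-80,230),(0,-63,200),(0,-63,85)):
    t=np.radians(t); a=np.sin(t)*ey-np.cos(t)*ez; j=s*(np.cos(t)*ey+np.sin(t)*ez)
    print(s,t,ik(np.r_[D,0]-.004*ex+y*.001*ey+z*.001*ez,quat(a,j)))
S=np.array([.616,-.12]);sy=.095
for s in(1,-1):
    p=.2; ax=np.array([np.cos(sy),np.sin(sy),0]); a=np.sin(p)*ax-np.cos(p)*ez; j=s*(np.cos(p)*ax+np.sin(p)*ez)
    for h in(.1,.2):print(s,ik(np.r_[S,h]-.02*ax,quat(a,j)))
E
```

```text
1 [-0.295  0.714  1.403 -0.     1.025 -2.496]
1 [-0.295  0.82   1.428 -0.     0.893 -2.496]
1 [-0.712  0.631  1.559 -0.     0.951 -2.198]
1 [-0.712  0.768  1.585 -0.     0.789 -2.198]
-1 [-0.295  0.714  1.403 -0.     1.025  0.646]
-1 [-0.295  0.82   1.428 -0.     0.893  0.646]
-1 [-0.712  0.631  1.559 -0.     0.951  0.944]
-1 [-0.712  0.768  1.585 -0.     0.789  0.944]
1 0.9599310885968813 [-0.301  0.714  1.743  0.847  1.357 -2.525]
1 0.9599310885968813 [-0.285  0.641  1.749  0.847  1.394 -2.466]
1 0.6981317007977318 [-0.155  0.449  1.764  0.693  1.27  -2.221]
1 0.3490658503988659 [ 0.047  0.326  1.734  0.381  1.153 -1.857]
1 0.0 [ 0.251  0.356  1.728 -0.     1.057 -1.484]
1 0.0 [ 0.251  0.521  1.812 -0.     0.809 -1.484]
-1 0.9599310885968813 [-0.301  0.714  1.743  0.847  1.357  0.616]
-1 0.9599310885968813 [-0.285  0.641  1.749  0.847  1.394  0.675]
-1 0.6981317007977318 [-0.155  0.449  1.764  0.693  1.27   0.921]
-1 0.3490658503988659 [0.047 0.326 1.734 0.381 1.153 1.284]
-1 0.0 [ 0.251  0.356  1.728 -0.     1.057  1.657]
-1 0.0 [ 0.251  0.521  1.812 -0.     0.809  1.657]
1 [-0.313  0.542  1.74   0.126  0.679 -0.498]
1 [-0.313  0.406  1.668  0.102  0.886 -0.465]
-1 [-0.313  0.542  1.74   0.126  0.679  2.643]
-1 [-0.313  0.406  1.668  0.102  0.886  2.677]
```

```bash
python3 - <<'E'
from h import *
g=(.6565,-.151);q=down(.63+np.pi/2)
goto((*g,.13),q);print(read_clock())
command_gripper(.5);print(read_clock(),read_opening())
f=grab_frame("top");crop(f,(295,100,475,290),3.1,"pics/k1.png")
f=grab_frame("scene");crop(f,(200,100,360,300),3,"pics/k1s.png")
E
```

```text
2.3833
2.875 0.4982288777234031
```

View pics/k1s.png

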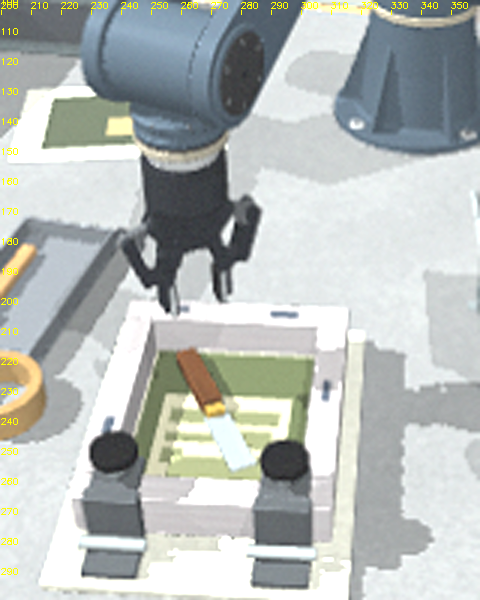

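```bash
python3 - <<'E'
from h import *
g=(.6565,-.151);q=down(.63+np.pi/2)
print(move_linear((*g,.035),vel=.2)); print(move_linear((*g,.0205),vel=.05,guard=6),read_position(),read_wrist_force())
command_gripper(.0);print(read_clock(),read_opening(),read_wrist_force())
move_linear((*g,.15),vel=.2);print(read_clock(),read_opening(),read_wrist_force())
f=grab_frame("scene");crop(f,(200,100,360,300),3,"pics/k2s.png")
f=grab_frame("top");crop(f,(295,100,475,290),3.1,"pics/k2t.png")
E
```

```text
False
False [ 0.65641108 -0.15095533  0.0203775 ] [0.64882052 0.08702898 0.20515746]
4.3667 0.24346742546418995 [0.34565292 0.629232   4.98090386]
5.1667 0.23744253557500167 [-0.26385447  0.12914378 -1.64035261]
```

View pics/k2s.png

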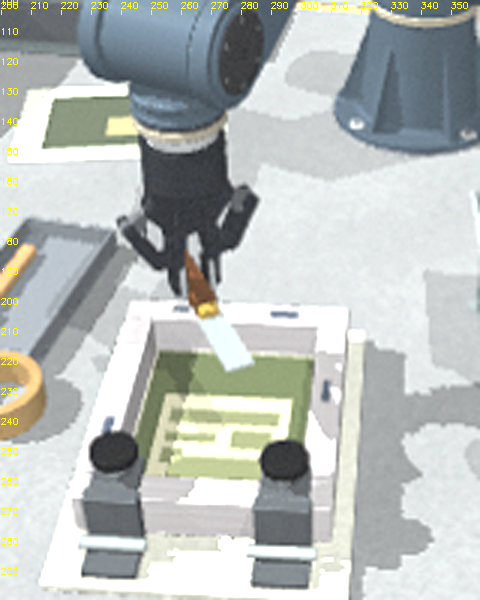

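View pics/k2t.png

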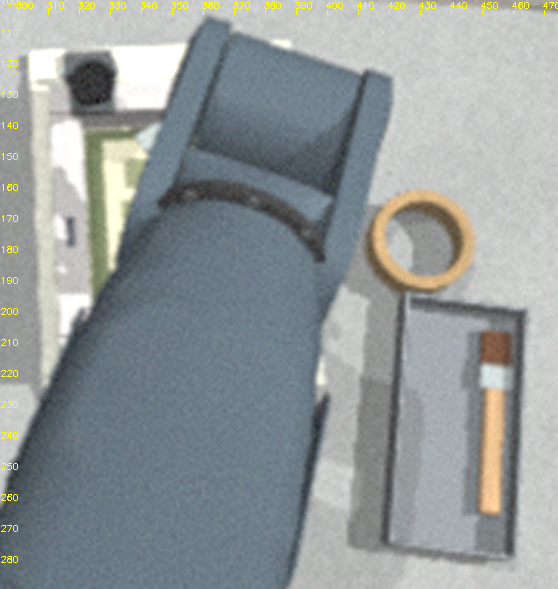

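```bash
python3 - <<'E'
from h import *
q=down(-.085+np.pi/2);p=(.4905,-.373)
goto((*p,.15),q);print(read_clock(),read_opening())
move_linear((*p,.03),vel=.2);print(move_linear((*p,.0085),vel=.05,guard=5),read_position(),read_wrist_force())
command_gripper(.40);print(read_clock(),read_opening(),read_wrist_force())
move_linear((*p,.16),vel=.3);print(read_clock(),read_wrist_force())
f=grab_frame("scene");crop(f,(150,100,330,300),3,"pics/k3s.png")
E
```

```text
6.3417 0.2389489368285672
True [ 0.490241   -0.37278714  0.00807794] [-1.40087452  1.24386818  6.20208636]
7.8417 0.40019090664912127 [ 0.04561287  0.72519887 -0.11083374]
8.5 [-0.65213889  0.59838188 -0.64965945]
```

View pics/k3s.png

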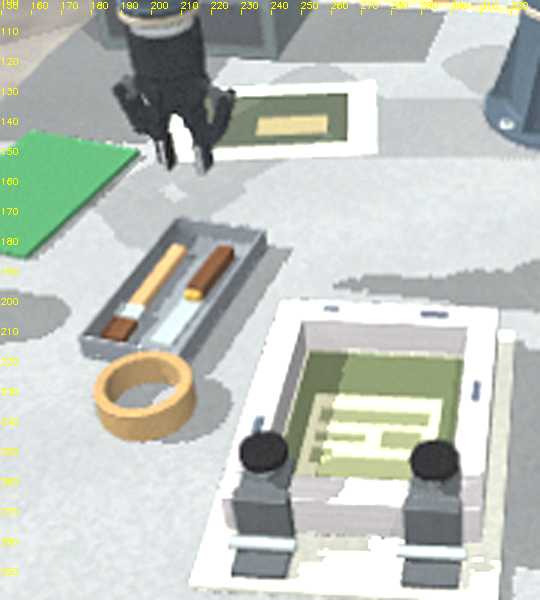

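```bash
python3 - <<'E'
from h import *
import pickle
np.set_printoptions(precision=4,suppress=True)
f=grab_frame("top");g=grab_frame("scene");pickle.dump((f,g),open("f1.pkl","wb"))
crop(f,(295,100,405,230),4.5,"pics/s1t.png");crop(g,(215,185,330,295),5,"pics/s1s.png")
crop(f,(155,180,275,275),6,"pics/d1t.png")
E
```

```text
(no output)
```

View pics/s1t.png

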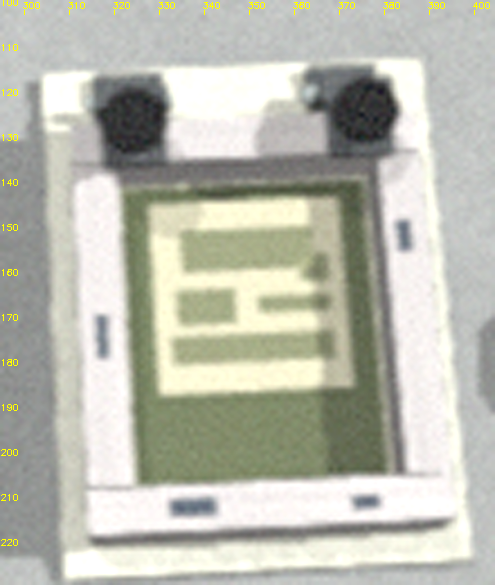

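View pics/s1s.png

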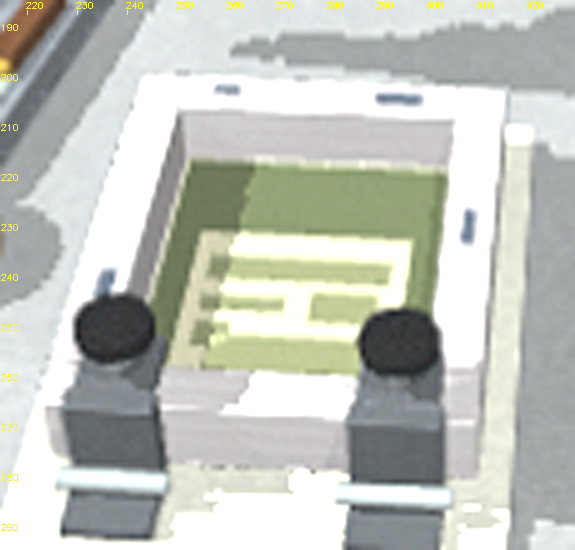

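```bash
python3 - <<'E'
from h import *
import pickle
np.set_printoptions(precision=4,suppress=True)
f,g=pickle.load(open("f1.pkl","rb"))
P=lambda fr,pts,s,o,z:onz(fr,np.array(pts)/s+np.array(o)-.5,z)
def show(n,A):
    d=A[1]-A[0];print(n,A[:,:2].tolist(),"len",np.linalg.norm(d[:2]).round(4),"yaw(y axis)",np.arctan2(-(-d[0]) if 0 else -d[0]*np.sign(d[1]),abs(d[1])).round(4),"mid",A.mean(0))
t=lambda p,z:P(f,p,4.5,(295,100),z); s=lambda p,z:P(g,p,5,(215,185),z)
show("pic near top",t([(158,396),(354,387)],.017)); show("pic far top",t([(148,203),(338,197)],.017))
show("bar in top",t([(135,486),(400,473)],.06));show("bar out top",t([(88,538),(452,520)],.06))
show("bar in scene",s([(182,112),(450,118)],.06));show("mesh line scene",s([(190,158),(446,172)],.017));show("pic near scene",s([(200,231),(413,240)],.017))
show("bar out scene",s([(145,73),(506,90)],.06))
E
```

```text
pic near top [[0.6521790338857423, -0.059116715663442496], [0.665707116843316, -0.19003403934580348]] len 0.1316 yaw(y axis) 0.103 mid [ 0.6589 -0.1246  0.017 ]
pic far top [[0.7888042396340438, -0.045729887042990074], [0.8006654693675106, -0.17639295214611345]] len 0.1312 yaw(y axis) 0.0905 mid [ 0.7947 -0.1111  0.017 ]
bar in top [[0.5814346617297095, -0.046529302635445635], [0.599108333332931, -0.21439601974968325]] len 0.1688 yaw(y axis) 0.1049 mid [ 0.5903 -0.1305  0.06  ]
bar out top [[0.5465024918650978, -0.018715978853619603], [0.5705474914019727, -0.24780553294553231]] len 0.2303 yaw(y axis) 0.1046 mid [ 0.5585 -0.1333  0.06  ]
bar in scene [[0.6060940498684271, -0.21468677900263392], [0.5833421801116443, -0.04777440572800526]] len 0.1685 yaw(y axis) 0.1355 mid [ 0.5947 -0.1312  0.06  ]
mesh line scene [[0.6006474013234354, -0.2151325026128171], [0.5860683162691861, -0.05015485863495622]] len 0.1656 yaw(y axis) 0.0881 mid [ 0.5934 -0.1326  0.017 ]
pic near scene [[0.6656571762499239, -0.18970515774097144], [0.651275697997685, -0.05885167571838312]] len 0.1316 yaw(y axis) 0.1095 mid [ 0.6585 -0.1243  0.017 ]
bar out scene [[0.5721800315418606, -0.24954355185772567], [0.5499283781274693, -0.017536041612146946]] len 0.2331 yaw(y axis) 0.0956 mid [ 0.5611 -0.1335  0.06  ]
```

View pics/d1t.png

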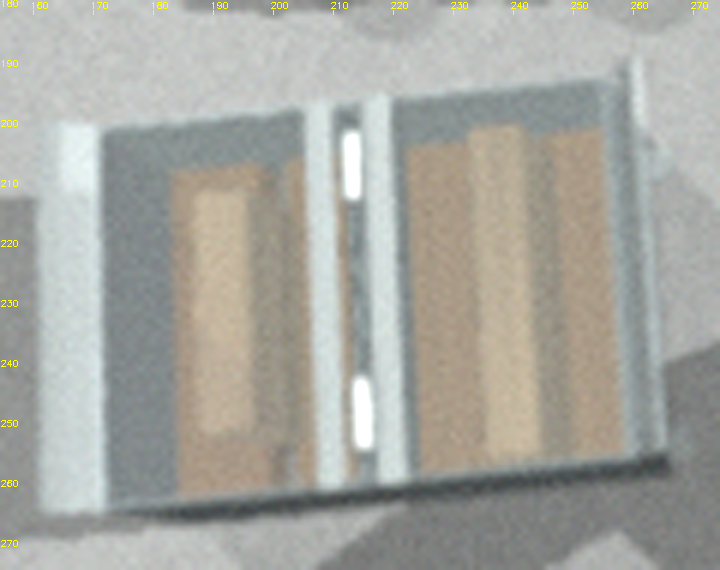

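```bash
cat >> h.py <<'E'
D=np.array([.4965,.2405,0]);yw=.165
ex=np.array([np.cos(yw),np.sin(yw),0]);ey=np.array([-np.sin(yw),np.cos(yw),0]);ez=np.array([0,0,1.])
def dw(x,y,z): return D+ex*x*.001+ey*y*.001+ez*z*.001
XS=(np.array([.503,.1795,0])-D)@ex*1000
def dpose(t,y,z,x=None,s=1):
    "t: tilt deg towards ridge; (y,z) of TCP in dispenser mm"
    t=np.radians(t); a=np.sin(t)*ey-np.cos(t)*ez; j=s*(np.cos(t)*ey+np.sin(t)*ez)
    return dw(XS if x is None else x,y,z),quat(a,j)
W=np.array([.6195,-.1282,0]);sy=.102
sx=np.array([np.cos(sy),np.sin(sy),0]);syv=np.array([-np.sin(sy),np.cos(sy),0])
E
python3 - <<'E'
from h import *
import pickle
np.set_printoptions(precision=1,suppress=True)
f,g=pickle.load(open("f1.pkl","rb"))
print(XS,(np.array([.503,.1795,0])-D)@ey*1000)
pts=[dw(x,y,z) for y,z in((-134,148),(-116,127),(116,127),(134,148)) for x in (86,-86)]
print(np.c_[proj(f,pts),proj(g,pts)])
E
```

```text
-3.607672880668073 -61.23915982756534
[[261.6 189.3 361.  195.5]
 [266.8 254.7 355.4 163. ]
 [256.1 191.9 366.5 201.1]
 [260.9 256.  360.4 168.4]
 [170.8 201.1 444.1 201.3]
 [172.2 265.4 429.8 168.8]
 [161.  200.1 451.6 195.7]
 [162.1 265.8 436.3 163.6]]
```

```bash
cat >> h.py <<'E'
def cpose(t,cy,cz,h=35.5,b=5):
    tr=np.radians(t);a=np.array([np.sin(tr),-np.cos(tr)]);n=np.array([np.cos(tr),np.sin(tr)])
    y,z=np.array([cy,cz])+b*a-h*n
    return dpose(t,y,z)
def arc(al,r=121): al=np.radians(al);return -3-r*np.cos(al),127+r*np.sin(al)
E
python3 - <<'E'
from h import *
np.set_printoptions(precision=3,suppress=True)
W_=[(60,-190,170),(60,-150,124),(60,-124,124)]+[(60-a*.4,*arc(a)) for a in(10,25,40,52)]+[(20,-50,232),(0,-27,215)]
for w in W_:
    p,q=cpose(*w);print(w,p,ik(p,q))
p,q=dpose(0,-63,85);print(p,ik(p,q))
p,q=cpose(*W_[0]);goto(p,q);print(read_clock())
command_gripper(.5)
for w in W_[1:3]: 
    p,q=cpose(*w);print(move_linear(p,q,vel=.12,guard=6),read_wrist_force())
print(read_clock(),read_opening())
g=grab_frame("scene");crop(g,(320,90,460,240),4,"pics/l1s.png")
f=grab_frame("top");crop(f,(155,160,355,300),3.5,"pics/l1t.png")
E
```

```text
(60, -190, 170) [0.526 0.039 0.137] [-0.399  0.736  1.665  0.823  1.514 -2.534]
(60, -150, 124) [0.52  0.079 0.091] [-0.34   0.795  1.712  0.875  1.416 -2.588]
(60, -124, 124) [0.516 0.104 0.091] [-0.299  0.784  1.74   0.907  1.387 -2.587]
(56.0, np.float64(-122.16173811447717), np.float64(148.01142949769857)) [0.516 0.104 0.116] [-0.284  0.707  1.752  0.868  1.363 -2.522]
(50.0, np.float64(-112.66324223143464), np.float64(178.13680967062464)) [0.515 0.11  0.148] [-0.247  0.604  1.765  0.81   1.322 -2.421]
(44.0, np.float64(-95.69137761739634), np.float64(204.77730077207124)) [0.512 0.124 0.177] [-0.191  0.511  1.771  0.747  1.281 -2.307]
(39.2, np.float64(-77.49503851440465), np.float64(222.34930118641336)) [0.51  0.139 0.196] [-0.134  0.448  1.77   0.691  1.246 -2.208]
(20, -50, 232) [0.506 0.159 0.215] [ 0.045  0.344  1.748  0.386  1.124 -1.872]
(0, -27, 215) [0.503 0.178 0.21 ] [ 0.253  0.345  1.717 -0.     1.08  -1.483]
[0.503 0.178 0.085] [ 0.252  0.521  1.81  -0.     0.81  -1.483]
10.1333
False [-0.932  0.054  0.464]
False [-0.37   0.763  0.174]
11.4083 0.49635205628077084
```

View pics/l1s.png

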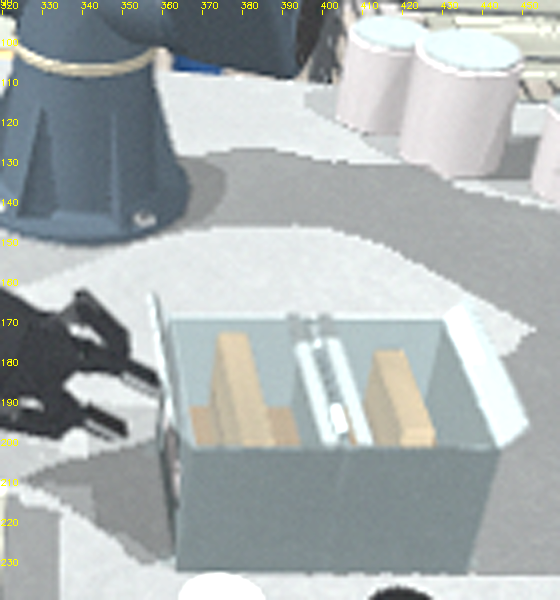

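View pics/l1t.png

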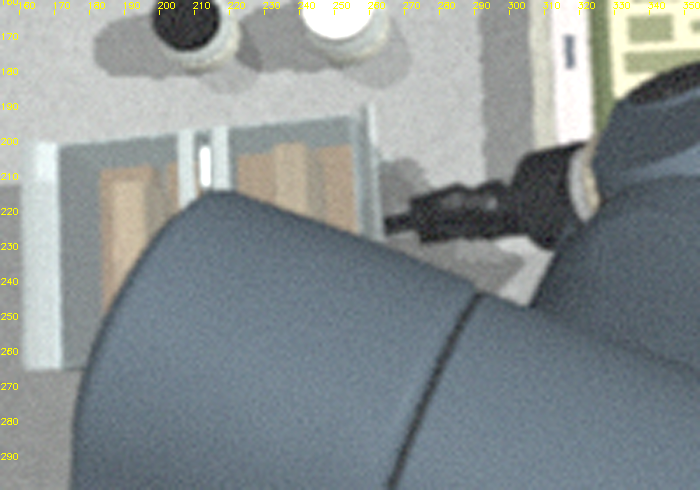

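```bash
python3 - <<'E'
from h import *
np.set_printoptions(precision=1,suppress=True)
f,g=grab_frame("top"),grab_frame("scene")
t=np.radians(60);a=np.array([np.sin(t),-np.cos(t)]);n=np.array([np.cos(t),np.sin(t)]);T=np.array([-124,124])+5*a-35.5*n
for h in(21,28,35.5,-21,-35.5):
    for b in(0,-5,-10):
        y,z=T+b*a+h*n;print(h,b,(round(y),round(z)),proj(f,[dw(XS,y,z)]),proj(g,[dw(XS,y,z)]))
crop(g,(330,150,380,200),12,"pics/l2s.png");crop(f,(250,190,300,240),12,"pics/l2t.png")
E
```

```text
21 0 (-127, 109) [[263.6 225.3]] [[359.2 187.7]]
21 -5 (-131, 111) [[265.1 225. ]] [[357.9 187.1]]
21 -10 (-136, 114) [[266.6 224.7]] [[356.6 186.5]]
28 0 (-123, 115) [[262.  225.1]] [[360.5 186.2]]
28 -5 (-128, 118) [[263.5 224.8]] [[359.1 185.5]]
28 -10 (-132, 120) [[265.  224.5]] [[357.8 184.9]]
35.5 0 (-120, 122) [[260.3 224.9]] [[361.8 184.5]]
35.5 -5 (-124, 124) [[261.7 224.6]] [[360.5 183.9]]
35.5 -10 (-128, 126) [[263.2 224.2]] [[359.2 183.2]]
-21 0 (-148, 73) [[273.  226.4]] [[351.7 196.8]]
-21 -5 (-152, 75) [[274.5 226.1]] [[350.4 196.2]]
-21 -10 (-157, 78) [[275.9 225.8]] [[349.1 195.6]]
-35.5 0 (-155, 60) [[276.1 226.8]] [[349.2 199.9]]
-35.5 -5 (-160, 63) [[277.5 226.5]] [[347.9 199.3]]
-35.5 -10 (-164, 65) [[279.  226.2]] [[346.6 198.6]]
```

View pics/l2s.png

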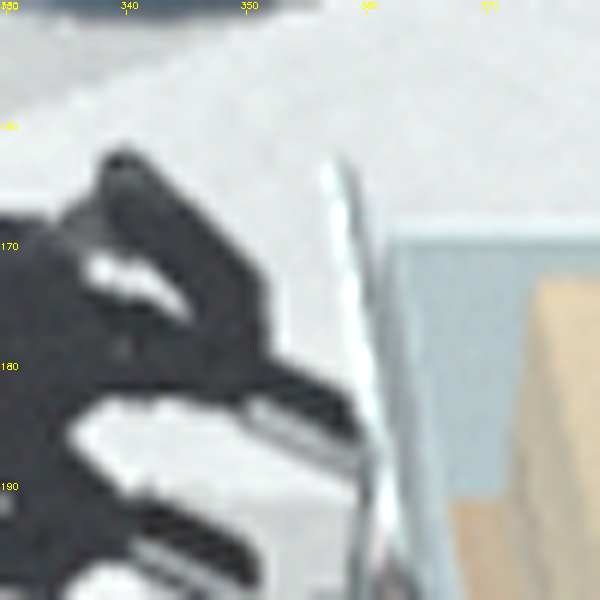

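View pics/l2t.png

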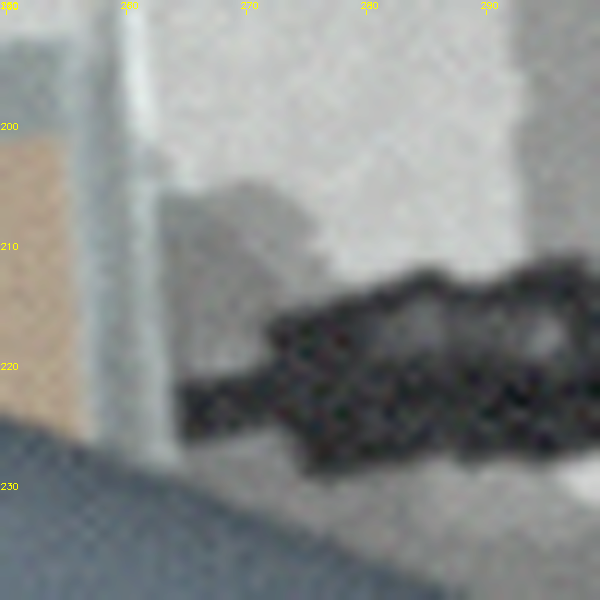

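```bash
sed -i 's/h=35.5,b=5/h=28,b=5/' h.py; python3 - <<'E'
from h import *
np.set_printoptions(precision=2,suppress=True)
for w in [(60,-122,119)]+[(60-a*.4,*arc(a,119)) for a in(4,10,20)]: 
    p,q=cpose(*w);print(w,move_linear(p,q,vel=.1,guard=8),read_wrist_force())
print(read_clock())
g=grab_frame("scene");crop(g,(320,90,460,240),4,"pics/l3s.png")
f=grab_frame("top");crop(f,(155,160,355,300),3.5,"pics/l3t.png")
E
```

```text
(60, -122, 119) False [ 0.99 -0.95 -0.46]
(58.4, np.float64(-121.71012198091908), np.float64(135.3010203755509)) False [ 1.42 -2.73 -0.47]
(56.0, np.float64(-120.19212260845275), np.float64(147.6641331423647)) False [ 0.39 -2.68 -1.05]
(52.0, np.float64(-114.8234218735231), np.float64(167.7003970557546)) False [ 2.69 -2.96 -0.94]
12.8083
```

View pics/l3s.png

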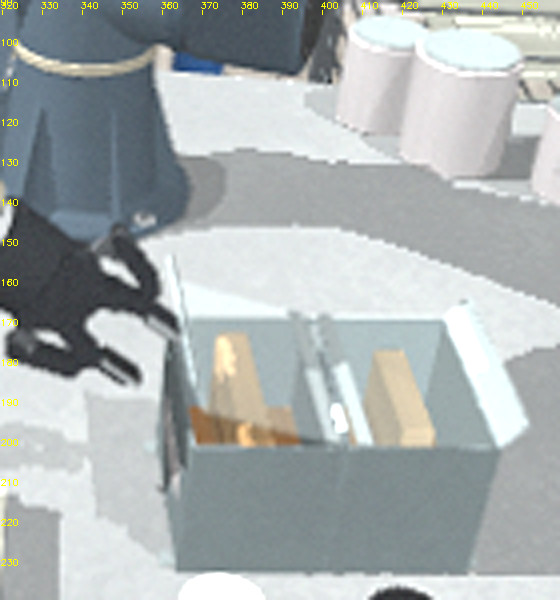

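View pics/l3t.png

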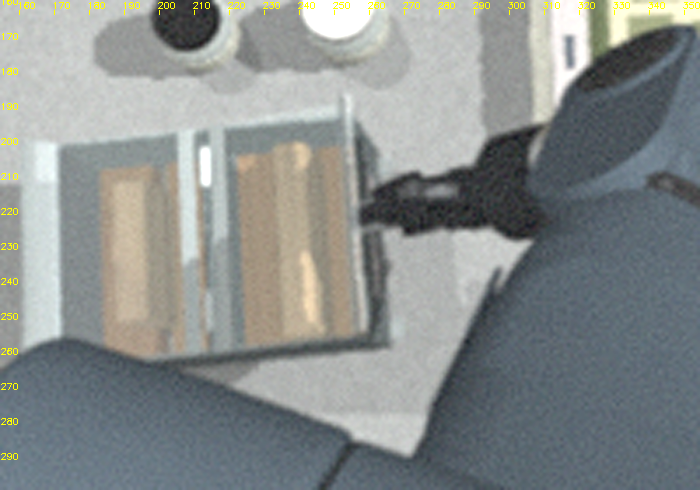

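```bash
python3 - <<'E'
from h import *
np.set_printoptions(precision=2,suppress=True)
for w in [(60-a*.4,*arc(a,117)) for a in(32,44,54)]: 
    p,q=cpose(*w);print(w,move_linear(p,q,vel=.12,guard=12),read_wrist_force())
print(read_clock())
g=grab_frame("scene");crop(g,(320,90,460,240),4,"pics/l4s.png")
E
```

```text
(47.2, np.float64(-102.22162725030184), np.float64(189.00055391528497)) False [ 2.46 -4.98  0.89]
(42.4, np.float64(-87.16275663962219), np.float64(208.27502934370267)) False [ 2.62 -5.54  3.52]
(38.4, np.float64(-71.77087451821936), np.float64(221.65498834186886)) False [ 2.49 -5.97  4.89]
13.9333
```

View pics/l4s.png

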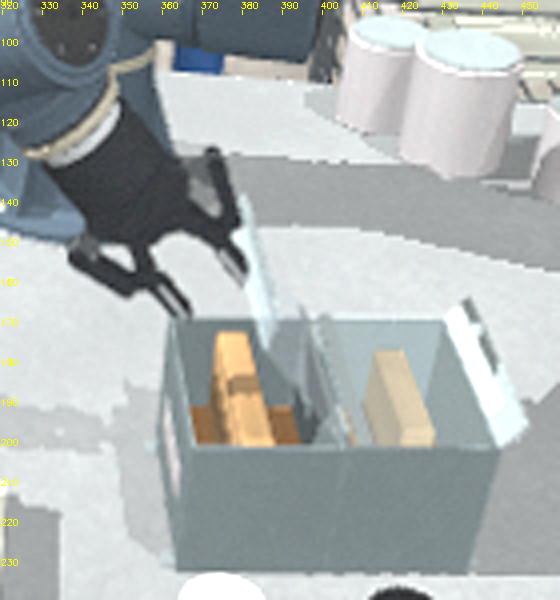

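```bash
python3 - <<'E'
from h import *
np.set_printoptions(precision=2,suppress=True)
for w in [(28,-52,235),(14,-40,232),(0,-35,222)]: 
    p,q=cpose(*w);print(w,move_linear(p,q,vel=.12,guard=12),read_wrist_force(),read_position())
print(read_clock())
g=grab_frame("scene");crop(g,(320,90,460,240),4,"pics/l5s.png")
f=grab_frame("top");crop(f,(155,160,355,300),3.5,"pics/l5t.png")
E
```

```text
(28, -52, 235) False [ 0.66 -4.63  4.92] [0.51 0.17 0.22]
(14, -40, 232) False [ 2.74 -3.73  7.67] [0.5  0.17 0.22]
(0, -35, 222) False [ 0.19 -1.26 -1.17] [0.5  0.18 0.21]
15.1167
```

View pics/l5s.png

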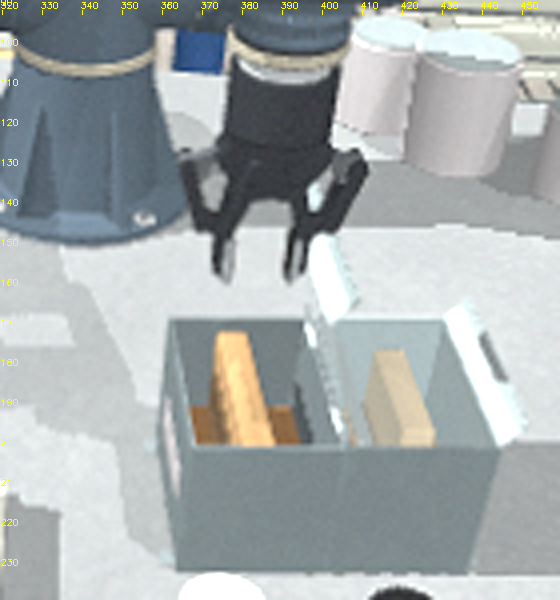

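View pics/l5t.png

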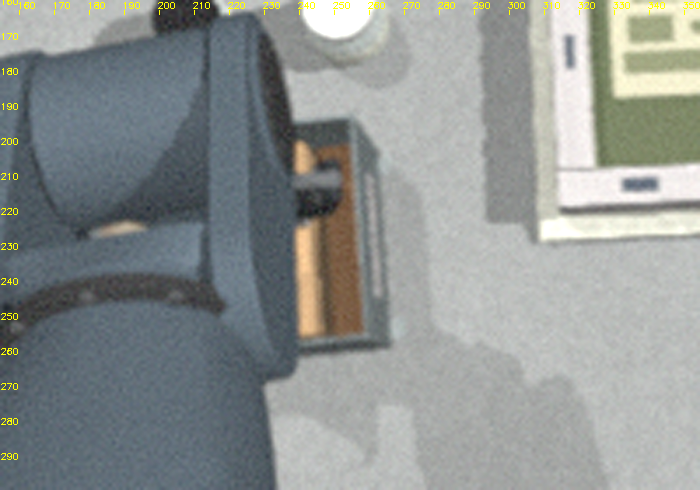

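```bash
python3 - <<'E'
from h import *
np.set_printoptions(precision=2,suppress=True)
p,q=dpose(0,-62,150);print(move_linear(p,q,vel=.12,guard=12),read_wrist_force(),read_position())
p,q=dpose(0,-62,84);print(move_linear(p,q,vel=.08,guard=10),read_wrist_force(),read_position())
print(read_clock())
g=grab_frame("scene");crop(g,(320,90,460,240),4,"pics/l6s.png")
E
```

```text
True [ 0.76 -1.47  0.25] [0.5  0.18 0.21]
True [ 0.35 -1.27  0.26] [0.5  0.18 0.19]
16.0333
```

View pics/l6s.png

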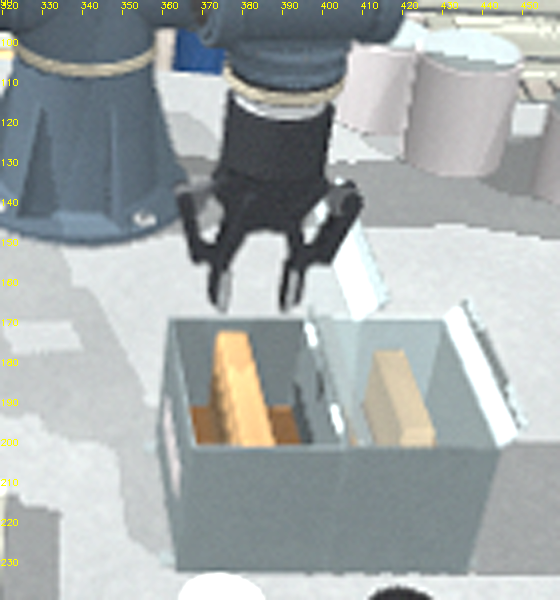

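```bash
python3 - <<'E'
from h import *
np.set_printoptions(precision=2,suppress=True)
hold(.15);print(read_wrist_force())
p,q=dpose(0,-62,135);print(move_linear(p,q,vel=.06,guard=15),read_wrist_force(),read_position())
p,q=dpose(0,-62,84);print(move_linear(p,q,vel=.06,guard=12),read_wrist_force(),read_position())
print(read_clock())
g=grab_frame("scene");crop(g,(320,90,460,240),4,"pics/l7s.png")
f=grab_frame("top");crop(f,(155,160,355,300),3.5,"pics/l7t.png")
E
```

```text
[ 0.69 -1.78 -0.49]
False [-0.25 -2.24  0.22] [0.5  0.18 0.14]
False [-1.08 -2.44 -0.76] [0.5  0.18 0.08]
18.3167
```

View pics/l7s.png

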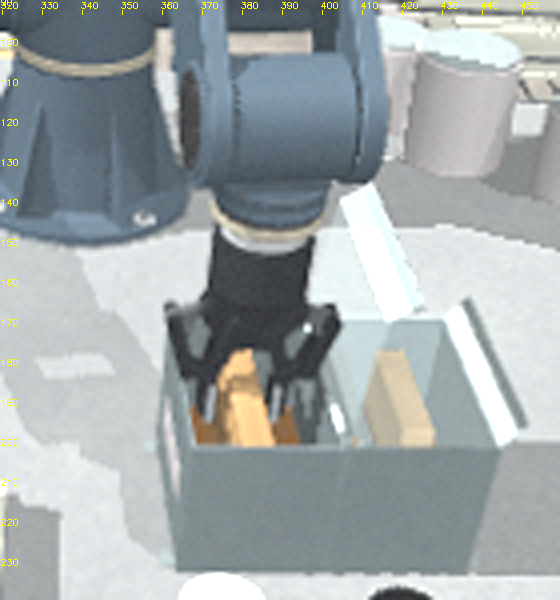

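```bash
python3 - <<'E'
from h import *
np.set_printoptions(precision=2,suppress=True)
command_gripper(0);print(read_clock(),read_opening(),read_wrist_force());hold(.2)
p,q=dpose(0,-62,115);print(move_linear(p,q,vel=.08,guard=25),read_wrist_force(),read_opening(),read_position())
p,q=dpose(0,-62,170);print(move_linear(p,q,vel=.12,guard=25),read_wrist_force(),read_opening(),read_position())
print(read_clock())
g=grab_frame("scene");crop(g,(320,60,460,240),3.3,"pics/l8s.png")
E
```

```text
18.7 0.2964765255103691 [-0.15 -2.73  4.75]
False [ 1.73 -2.48 -2.41] 0.2984131568355372 [0.5  0.18 0.12]
False [ 0.75 -2.15 -1.2 ] 0.30180939146501473 [0.5  0.18 0.17]
20.05
```

View pics/l8s.png

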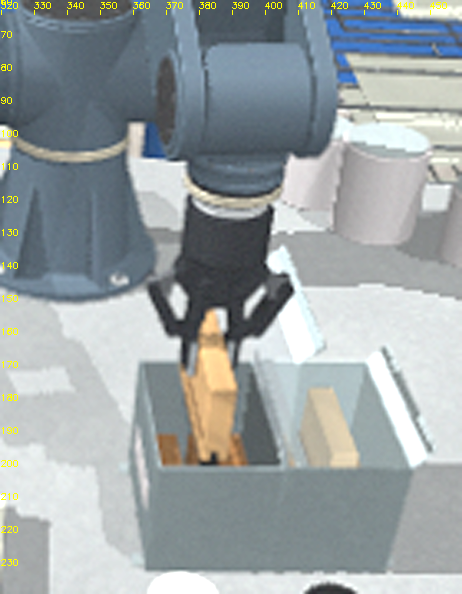

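```bash
python3 - <<'E'
from h import *
np.set_printoptions(precision=2,suppress=True)
p,q=dpose(0,-62,300);print(move_linear(p,q,vel=.15,guard=25),read_wrist_force(),read_opening())
p,q=dpose(0,-120,320);print(move_linear(p,q,vel=.15,guard=25),read_wrist_force(),read_opening())
p,q=dpose(0,-230,280);print(move_linear(p,q,vel=.2,guard=25),read_wrist_force(),read_opening())
hold(.3);print(read_clock(),read_position(),read_wrist_force())
g=grab_frame("scene");crop(g,(230,60,460,240),3.3,"pics/l9s.png")
f=grab_frame("top");crop(f,(155,160,355,300),3.5,"pics/l9t.png")
E
```

```text
False [ 0.37 -2.03 -1.34] 0.29557137076737183
False [ 0.03  0.6  -3.49] 0.2939787771098547
False [ 0.06 -0.18 -2.73] 0.292781624439342
22.7083 [0.53 0.01 0.28] [-0.81 -0.11 -2.64]
```

View pics/l9s.png

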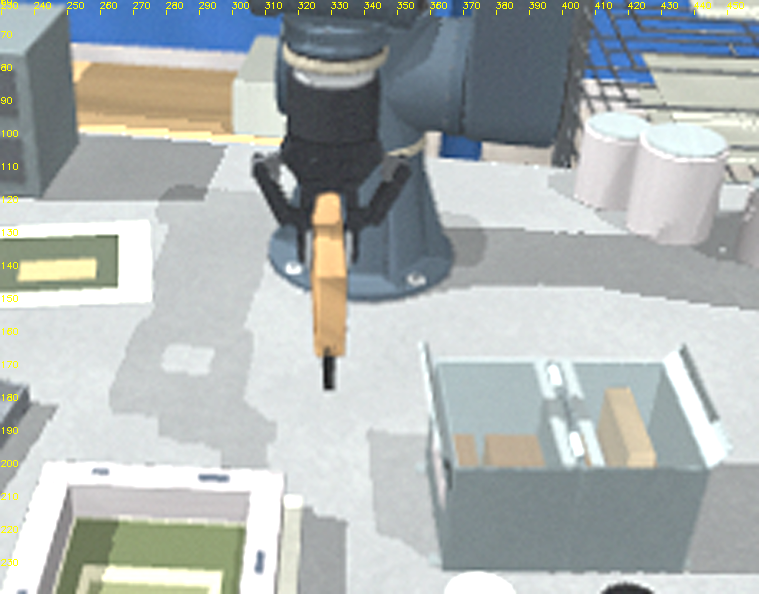

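View pics/l9t.png

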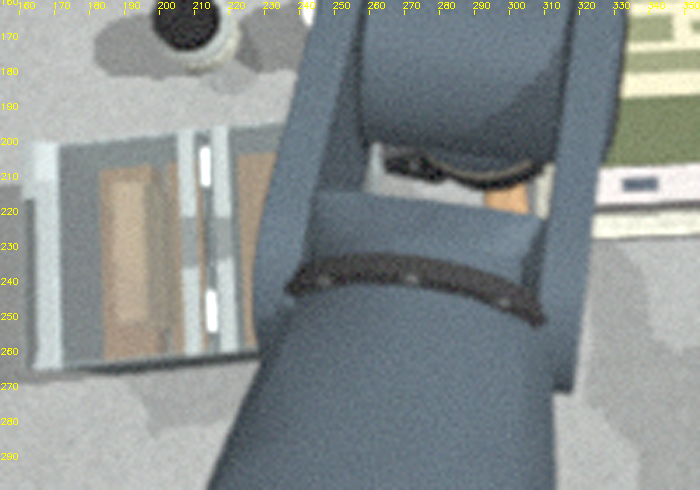

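```bash
python3 - <<'E'
from h import *
np.set_printoptions(precision=2,suppress=True)
g=grab_frame("scene");crop(g,(310,110,350,190),9,"pics/m1.png")
p=read_position()
for dz in(-.085,-.08,-.075,-.047,.035): print(dz,proj(g,[p+.075*ex+ez*dz,p-.075*ex+ez*dz]))
E
```

```text
-0.085 [[328.28 179.13]
 [326.55 151.57]]
-0.08 [[328.34 177.69]
 [326.59 150.21]]
-0.075 [[328.4  176.25]
 [326.64 148.84]]
-0.047 [[328.72 168.01]
 [326.9  141.06]]
0.035 [[329.72 142.29]
 [327.71 116.99]]
```

View pics/m1.png

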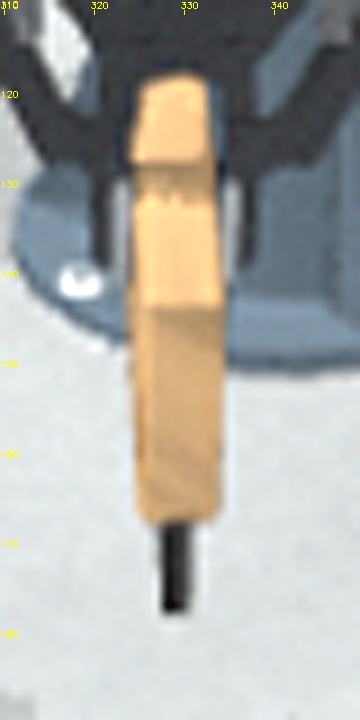

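```bash
cat >> h.py <<'E'
def spose(phi,x,y=0,ez_=.0):
    "squeegee edge at screen x,y mm, height above touching mesh ez_ m, lean phi"
    a=np.sin(phi)*sx-np.cos(phi)*ez; j=np.cos(phi)*sx+np.sin(phi)*ez
    e=W+sx*x*.001+syv*y*.001+ez*(.017+.0045*np.sin(phi)+ez_)
    return e-a*.080,quat(a,j),e
E
python3 - <<'E'
from h import *
np.set_printoptions(precision=3,suppress=True)
p,q,e=spose(.15,-5,0,.09);print(p,ik(p,q));print(ik(*spose(.15,-5,0,0)[:2]),ik(*spose(.3,-5,0,0)[:2]))
goto(p,q);hold(.1);print(read_clock(),read_position(),read_opening(),read_wrist_force())
g=grab_frame("scene");crop(g,(225,120,325,270),5,"pics/p1.png")
f=grab_frame("top");crop(f,(295,100,405,230),4.5,"pics/p1t.png")
z=-(p-e)  # tcp->edge
for s in(75,-75): print(s,proj(g,[e+syv*s*.001]),proj(g,[e+syv*s*.001+(p-e)/.08*.115]))
print(proj(g,[W+sx*-.03+syv*y+ez*.06 for y in(.087,-.087)]),proj(g,[W+sx*-.03+syv*y+ez*.017 for y in(.087,-.087)]))
E
```

```text
[ 0.603 -0.13   0.187] [-0.314  0.454  1.622  0.075  0.929 -0.457]
[-0.314  0.574  1.684  0.089  0.748 -0.477] [-0.352  0.522  1.817  0.252  0.546 -0.653]
24.175 [ 0.603 -0.129  0.187] 0.2951036639866931 [-0.663  0.277 -3.146]
75 [[300.938 200.637]] [[300.976 165.829]]
-75 [[251.531 198.516]] [[249.065 163.864]]
[[305.608 207.693]
 [250.637 205.281]] [[305.669 218.014]
 [251.889 215.579]]
```

View pics/p1.png

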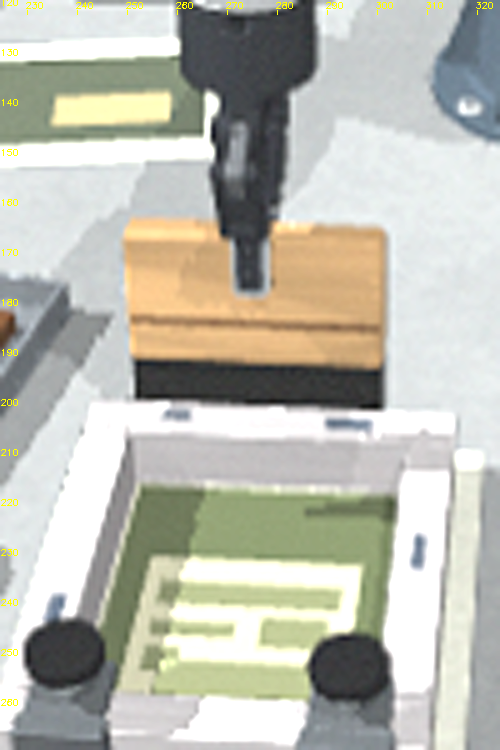

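View pics/p1t.png

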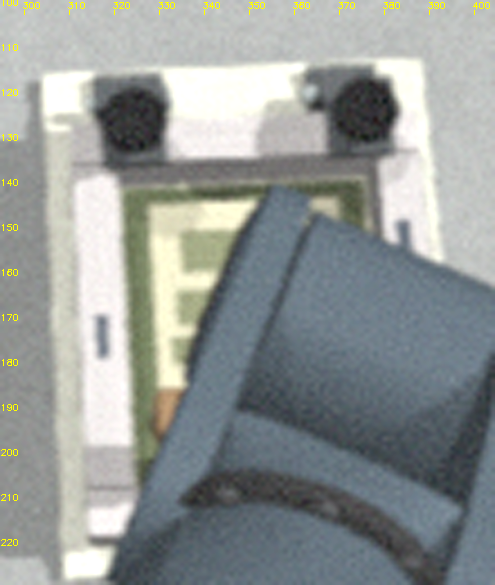

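```bash
python3 - <<'E'
from h import *
np.set_printoptions(precision=3,suppress=True)
p,q,e=spose(.15,-5,0,.02);print(move_linear(p,q,vel=.1,guard=15),read_wrist_force())
hold(.15);print(read_wrist_force())
p,q,e=spose(.15,-5,0,-.004);r=move_linear(p,q,vel=.015,guard=5)
print(r,read_position()-p,read_wrist_force(),read_opening(),read_clock())
g=grab_frame("scene");crop(g,(225,120,325,270),5,"pics/p2.png")
E
```

```text
False [ 0.626 -0.492 -2.304]
[ 0.347  0.714 -2.237]
True [0.    0.    0.004] [-0.866  0.15   6.428] 0.29704145718596636 26.4833
```

View pics/p2.png

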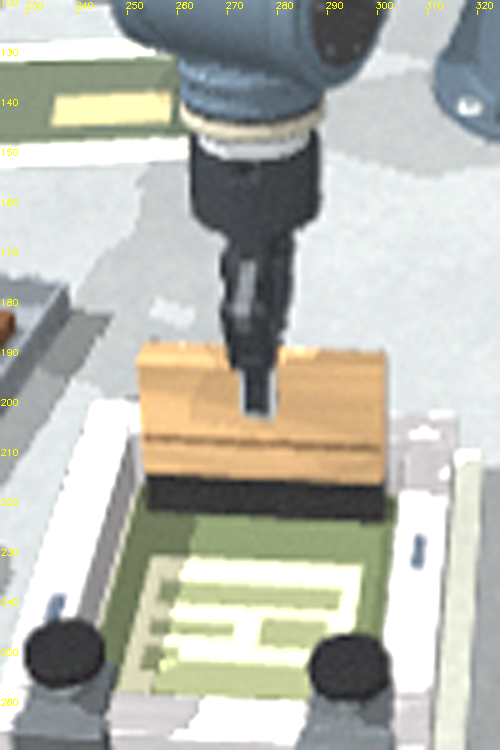

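```bash
python3 - <<'E'
from h import *
np.set_printoptions(precision=4,suppress=True)
g=grab_frame("scene")
for P in onz(g,[(253.9,221.5),(301.5,223.9)],.017): print("front blade edge in screen",(P-W)@sx,(P-W)@syv)
p,q,e=spose(.15,-5,0,.0007);move_linear(p,q,vel=.02)
hold(.1);f0=read_wrist_force();print(f0)
for phi in np.arange(.17,.32,.02):
    p,q,e=spose(phi,-5,0,.0007);r=move_linear(p,q,vel=.03,guard=5);F=read_wrist_force()
    print(round(phi,2),r,F,(F-f0)@sx)
    if r or abs((F-f0)@sx)>3: break
print(read_clock(),read_position()-p)
g=grab_frame("scene");crop(g,(225,120,325,270),5,"pics/p3.png")
E
```

```text
front blade edge in screen -0.002171933131424051 -0.07536193567766354
front blade edge in screen -0.0012182751036353939 0.07598448830330207
[-0.0385  0.5697 -2.2898]
0.17 False [-0.817   0.6239 -3.1711] -0.7689916269293617
0.19 False [-0.2545 -0.043  -2.921 ] -0.27725714280758207
0.21 False [ 0.6185 -0.4142 -2.6051] 0.5534396681708497
0.23 False [-0.074   0.5582 -2.9703] -0.03648133080807222
0.25 False [ 0.6226 -0.8049 -2.2785] 0.5177442606525621
0.27 False [-0.0332 -0.2452 -2.5592] -0.07774081781769691
0.29 False [ 0.53    0.7534 -2.549 ] 0.5842798552995282
0.31 False [ 2.6114 -0.2898 -4.3352] 2.548588621145415
28.9333 [ 0.0004 -0.0002  0.0003]
```

View pics/p3.png

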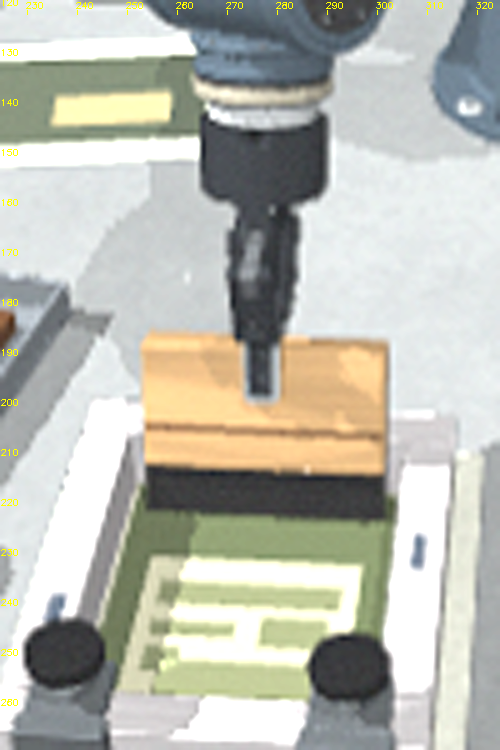

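```bash
python3 - <<'E'
from h import *
np.set_printoptions(precision=4,suppress=True)
move_linear(*spose(.15,-5,0,.002)[:2],vel=.04)
print(move_linear(*spose(.15,-9,0,.002)[:2],vel=.02,guard=6))
hold(.1);f0=read_wrist_force()
for phi in (.18,.20,.21,.22,.23,.24):
    p,q,e=spose(phi,-9,0,.0007);r=move_linear(p,q,vel=.03,guard=5);F=read_wrist_force()
    print(round(phi,2),r,F,(F-f0)@sx)
    if r or abs((F-f0)@sx)>2: break
p,q,e=spose(phi,-9,0,-.001);r=move_linear(p,q,vel=.01,guard=4)
print(r,read_position()-p,read_wrist_force(),read_clock())
E
```

```text
False
0.18 False [ 0.26    0.4218 -2.7339] 0.6721515444415297
0.2 False [ 1.2032  0.9583 -2.3939] 1.6650426546508803
0.21 False [ 0.4235 -0.2917 -2.4633] 0.7621401148489139
0.22 False [ 2.7847  0.1463 -2.8154] 3.1556416553214244
True [ 0.0005 -0.0002  0.0009] [-0.1493 -0.5182  4.8725] 31.1167
```

```bash
python3 - <<'E'
from h import *
np.set_printoptions(precision=4,suppress=True)
command_gripper(.5);print(read_opening(),read_clock(),read_wrist_force())
hold(.2)
g=grab_frame("scene");crop(g,(225,120,325,270),5,"pics/p4.png")
p,q,e=spose(.22,-9,0,.0);a=(e-p)/.08
print(move_linear(read_position()-a*.06,vel=.08,guard=8),read_wrist_force())
p=read_position();print(move_linear(p+np.array([-.05,0,.10]),vel=.15))
g=grab_frame("scene");crop(g,(225,120,325,270),5,"pics/p5.png");print(read_clock())
E
```

```text
0.49835282544858817 31.425 [ 0.0632 -0.6018 -0.593 ]
False [-1.2528 -0.0788  0.4652]
False
33.5167
```

View pics/p4.png

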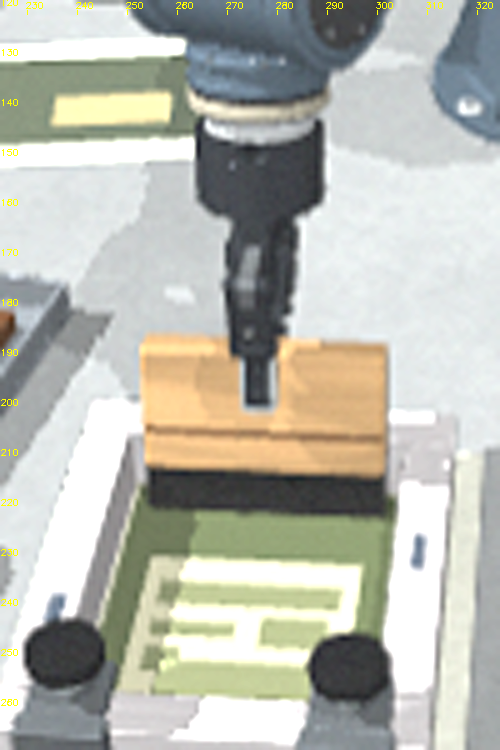

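View pics/p5.png

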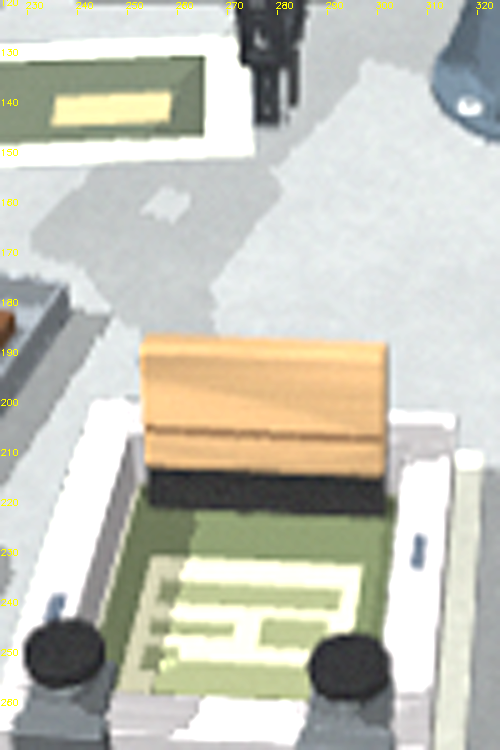

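```bash
python3 - <<'E'
from h import *
np.set_printoptions(precision=4,suppress=True)
goto((.18,-.5,.3),down(-.085+np.pi/2));hold(.2)
g=grab_frame("scene");f=grab_frame("top")
for P in onz(g,np.array([(148,505),(385,515)])/5+[225,120]-.5,.017): print("front blade edge in screen mm",(P-W)@sx*1000,(P-W)@syv*1000)
crop(f,(155,100,475,290),2.4,"pics/z1t.png");crop(g,(150,110,470,300),2.4,"pics/z1s.png");crop(f,(295,160,405,230),7,"pics/z2t.png");print(read_clock(),read_position())
E
```

```text
front blade edge in screen mm -6.919538850690026 -75.58362751369918
front blade edge in screen mm -7.759389745612228 75.44518963858279
35.7583 [ 0.1802 -0.4999  0.3   ]
```

View pics/z1t.png

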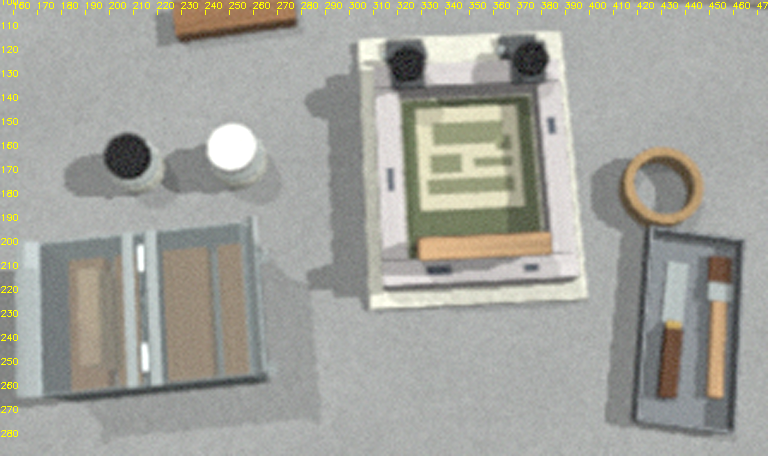

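View pics/z1s.png

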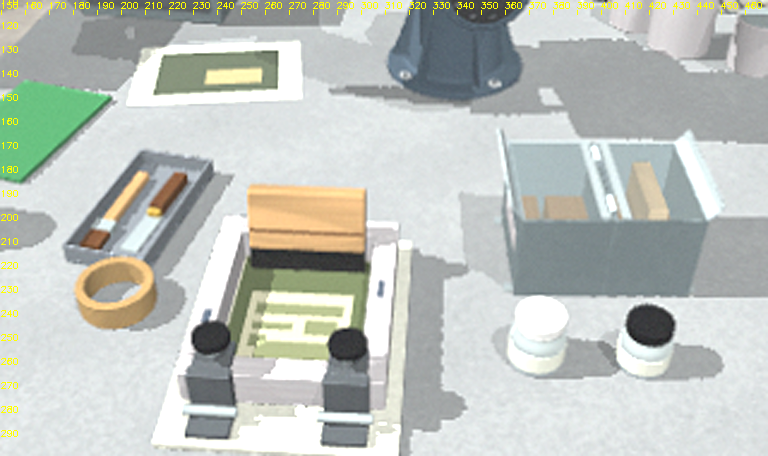

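View pics/z2t.png

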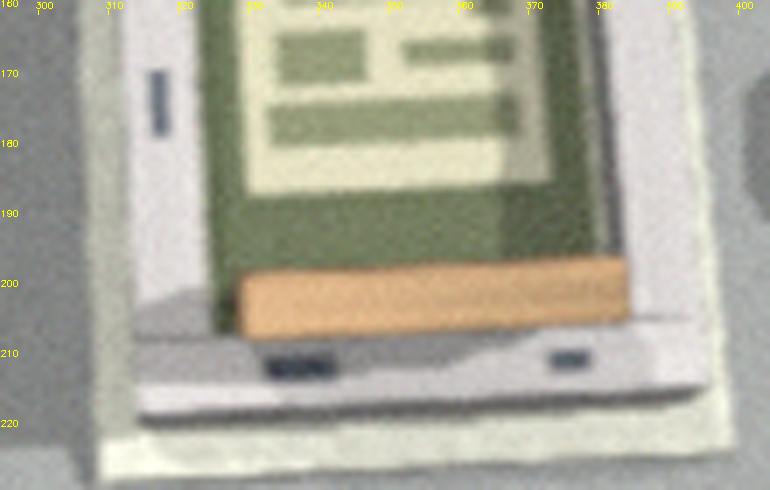

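```bash
python3 - <<'E'
from h import *
np.set_printoptions(precision=1,suppress=True)
g=grab_frame("scene");crop(g,(245,180,310,228),12,"pics/z3.png")
e=spose(.22,-9)[2]
for phi in(.05,.15,.22,.3):
    zz=np.cos(phi)*ez-np.sin(phi)*sx; n=np.cos(phi)*sx+np.sin(phi)*ez
    print(phi,[proj(g,[e+zz*.115+n*o+syv*s]).round(1).tolist() for o in(-.013,.013) for s in(-.075,.075)],[proj(g,[e+zz*.033+n*.013+syv*s]).round(1).tolist() for s in(-.075,.075)])
E
```

```text
0.05 [[[252.2, 187.5]], [[301.5, 189.6]], [[250.5, 192.4]], [[300.7, 194.5]]] [[[252.8, 214.2]], [[301.0, 216.3]]]
0.15 [[[252.9, 186.0]], [[301.8, 188.0]], [[251.3, 190.0]], [[301.1, 192.1]]] [[[252.9, 213.2]], [[301.0, 215.4]]]
0.22 [[[253.5, 185.1]], [[302.0, 187.1]], [[251.8, 188.6]], [[301.3, 190.6]]] [[[253.1, 212.6]], [[301.1, 214.7]]]
0.3 [[[254.1, 184.3]], [[302.2, 186.3]], [[252.4, 187.1]], [[301.6, 189.1]]] [[[253.2, 211.9]], [[301.2, 214.1]]]
```

View pics/z3.png

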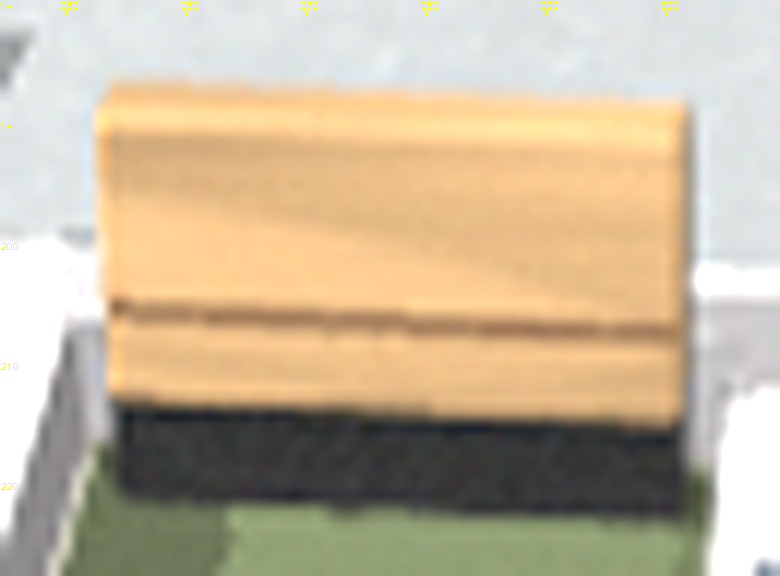

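```bash
python3 - <<'E'
from bench import *
job_done();print(read_clock())
E
```

```text
the job is handed in; nothing more can be done
the job is handed in; nothing more can be done
```

The job is handed in at about 36 s of the 62 s allowed. `job_done` gives no verdict, so the results below are from my own checks.

**What I did**
- **Knife:** I moved the ink knife from the mesh into the free side of the tool tray.
- **Flap:** I lifted the right-hand flap by its lip with the tilted fingertips. I then turned the tool upright so the flap rested on the gripper while I gripped the 150 mm squeegee.
- **Squeegee:** I pulled it straight out, the flap fell shut, and I stood the squeegee in the ink well.
- **Placing:** The first placing met the bar only at a lean of 0.31 rad. I moved the blade about 4 mm nearer the bar to get a safer lean, then let go.

**Last checks**
- **Position:** The blade's front edge measured about 7 mm on the bar side of the well point, so its middle is at roughly x = -9 to -12 mm. The ends are at y = -75.6 and +75.4 mm, so it is centred to within about 1 mm and straight to about 0.01 rad.
- **Lean:** The handle met the bar at about 0.22 rad, judged from touch. The final picture only fits a lean of roughly 0.15 to 0.25 rad, and I did not measure it more closely.
- **Forces:** I felt no more than about 9 N on lowering the blade onto the mesh.
- **Rest of the scene:** In the pictures both flaps are shut and the knife lies in the tray. The short squeegee, brush, jars and tape look unmoved, and the arm is well clear.

**Disagreements**
- **Camera offset:** The scene camera read about 1 pixel (2 to 3 mm) off my screen pose, with the same offset for the squeegee. Their relative position still held.
- **False stops:** Two guarded descents over the dispenser stopped early with nothing touched, probably from the arm's own motion. I repeated them more slowly.

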